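# Test a glass pane for its tin side

### The arm

A 7-joint arm with a two-finger parallel gripper is mounted at the origin on the work surface. World frame = base frame: x ahead of the robot, y to its left, z up, the work surface at z = 0. Lengths are in m, angles in rad, forces in N, time in s.
With the tool pointing down it reaches from about 0.425 to 0.975 m from the base axis. Payload 16.7 kg.
Tool frame: the origin (TCP) lies midway between the tips of the shut fingers; the grasp point (between the pads) lies 19 mm behind it (bot.pinch_z is the distance from the TCP to the grasp point, in m); z points along the fingers, y is the line along which they close (so a half turn about z gives the same grasp; the last joint's range is limited). The gripper opens to 85 mm and grips with 20 to 120 N. Pads are 22 mm wide; open, the fingers measure 114 mm over their backs; the gripper's body (76 mm by 85 mm) begins 54 mm behind the grasp point. The pads swing forward as they close: fully open they stand 13 mm farther back than shut.
Start: joints at [-1.393, 0.426, 0.074, 1.606, -0.034, 1.111, -0.067], TCP at [0.217, 0.639, 0.231] pointing down, gripper open.
Joint ranges: [-2.85, 2.85], [-0.5, 2.14], [-1.23, 1.37], [0.21, 2.46], [-1.02, 4.16], [0.16, 2.05], [-2.73, 2.73]. Speed limits (rad/s): [1.89, 1.89, 2.39, 2.39, 3.01, 3.01, 3.01].

### API

Orientations are given as a rotation vector (axis times angle).
In Python, from bench import sensors, optics, order, bot gives the robot as it stands.
- The arm moves only by the tool jog_arm, never from a script. Its arguments are lists of equal length, an entry for each row: "dp": the shift along the tool's x, y, z in mm, a list of three; "delta_rot": the turn, a rotation vector about the tool's x, y, z in rad, a list of three; "grip": the closure in counts, from 0 (fully open) to 255 (shut). A call has 1 to 12 rows; each row is the pose to reach, as a shift and turn from the pose commanded when the call began, along the tool's axes at that moment; what a row does not reach only later rows make up. A row lasts 1/12 s, in which the tool goes at most 41.7 mm and 7.16 degrees, less where a joint would pass 70% of its speed; a pose out of reach is approached as far as the arm can. A call with a gripper value outside its range is refused whole. The fingers move at their own pace and stop on an object; the grip force is fixed at half the most. Time passes only in rows, so rows that repeat a pose let the fingers close. It gives the time, the measured TCP pose, the force, the opening and the grip force at its end, in the units of the state.
- sensors.observe(): the state, without advancing time (a new reading comes with each control period).
- optics.read_camera(name): name is "scene" or "top"; returns the picture (400x640x3 uint8, red, green, blue); there is no depth.
- optics.camera_params(name): a dict with "fx", "fy", "cx", "cy" (pixels), "xyz" and "attitude" of the camera in the world. Camera axes: x right, y down, z forward; pixel columns grow to the right and rows downward; lengths in m; the calibration is good to about 2 mm. A picture is of the moment at which its call begins. camera_params takes no time and is no camera call.
- order.job_done(): hands the job in; it is judged then, once.
The state is a dict: "time_s": time; "joint_pos": joint angles; "dq": joint speeds; "effort": joint torques, N m; "ee_pos": TCP position; "eef_rot": TCP orientation; "ft_force": force on the tool from outside, world axes, zero at the start; "torque": the same for the moment, N m; "opening": opening from 0.0 (shut) to 1.0 (fully open); "gripper_force": force on a finger pad.
Only numpy, scipy, OpenCV 4.12 (cv2) and the standard library are available. Lean on these libraries where they do the work, as an engineer would, in place of code of your own. Each camera call takes 0.05 s, during which the arm holds its last target. There are 200 camera calls.

### The job

Pull the turquoise tin-side tester straight up out of its charging holder, against the spring catch, and set its rubber nose inside the red ring on the glass pane, the tester square to the tilted glass. Press lightly, so that the sprung nose goes about half-way in, and finish while still holding it there for the reading: do not let go. Do not shove the pane or jab the glass, and leave the other things on the bench where they are.

Things in the scene. Friction and masses are not known exactly. Their poses are not given: they have to be found in the camera images.
- pen_grip (a point): Middle of the turquoise barrel (22 mm square, 80 mm long, flat sides, rounded edges: grip here) of the tin-side tester, a pencil-shaped instrument 132 mm long, 0.13 kg, starting upright, nose down, in its holder. 40 mm below the tail, 92 mm from the nose's end when the nose is out. Tester's axes: z from nose to tail, x and y square to the barrel's flats.
- pen: The whole tester. Origin on its axis at the underside of its dark collar (34 mm across, 6 mm thick, sits on the holder's top), 46 mm below pen_grip; same axes. Below the collar: a black shank 16 mm square, 34 mm long, in the holder's well, then a black round rubber nose 12 mm across, 12 mm long.
- nose_tip (a point): Centre of the end face of the tester's nose, on its axis; z runs along the tester towards the tail. It moves back with the nose as that is pressed in.
- nose (a joint): How far the tester's sprung nose is pushed in, m: 0 fully out, 0.010 fully in (stop). The spring takes 0.6 N to start and 0.3 N more per mm: 2.1 N half-way in, 3.6 N fully in.
- dock: Charging holder, fixed: black foot 110 x 90 x 9 mm, grey tower 52 mm square to 55 mm high, a spring housing on two sides (72 mm over both). Origin at the bench under the centre of the well (17.5 mm square), z up, x and y as the tester's. Two sprung balls sit in a groove of the shank: a straight upward pull of about 8 to 10 N frees it within 5 mm; the nose clears the holder after 46 mm.
- mark (a point): Centre of the red ring (36 mm across its line) drawn on the upper face of the pane; z is square to the glass, pointing up out of it, x up the slope, y along the ledge. This gives the spot and the slope of the glass.
- pane: Pale aqua glass pane, 130 mm up the slope, 170 mm wide, 4 mm thick, on the ledge of a wooden light board (200 x 270 mm, tilted 12 to 29 degrees, low edge towards the robot, turned up to 23 degrees, top edge up to 135 mm above the bench). It lies loose and slides along the ledge at about 2 N. Origin: centre of its underside; axes as the ring's.
- pliers: flat-nosed pliers with black handles, 150 mm long, lying flat; a bystander, origin at the centre of its underside.
- red_lid: red plastic jar lid, 74 mm across, 13 mm high, lying open side up; a bystander, origin at the centre of its underside.
- knife: blue and yellow craft knife, 130 mm long, lying flat; a bystander, origin at the centre of its underside.
- scissors: black-handled scissors, 160 mm long, lying flat; a bystander, origin at the centre of its underside.
- brush_jar: clear glass jar, 72 mm across and 108 mm high, with a brush standing in it, 203 mm in all; a bystander, origin at the centre of its underside.
- solder_reel: reel of solder standing on end, 60 mm across, 46 mm high; a bystander, origin at the centre of its underside.
Mind the look-alikes: they are no part of the job. There is more than one size of the pen; the one meant has the size given above.

How it is judged:
By the outcome, as a careful person would: the job done as asked, in the order asked, and still so for the second after the job is handed in, while the arm keeps its last pose, push and grip.
It also fails if it takes over 43 s, if anything falls off the work surface, if the arm or the gripper's body presses on something with over 40 N, if the wrist force passes 120 N, or if a joint passes its speed limit or range.

## Working session

There is one attempt and no reset: what is moved stays moved. The work goes in short steps, Python scripts to look and compute and a tool call to move; the robot and the scene stay as the last step left them, time stands still between calls to the robot, and variables do not carry over. Pictures are saved under pics/ and viewed, at most 12 in all, crops included, and the job is handed in when it is done.

Besides the shell and the picture viewer there is one more tool, called after ">>>" in YAML: its name, and indented under it one key for each argument. jog_arm: Moves the arm, as the interface text tells. Its arguments: {"type":"object","properties":{"dp":{"type":"array","items":{"type":"array","items":{"type":"number"}}},"delta_rot":{"type":"array","items":{"type":"array","items":{"type":"number"}}},"grip":{"type":"array","items":{"type":"number"}}},"required":["dp","delta_rot","grip"]}

```bash
mkdir -p pics
python3 - <<'E'
from bench import sensors, optics, order, bot
import cv2
for n in ("scene","top"):
    cv2.imwrite(f"pics/{n}0.png",optics.read_camera(n)[:,:,::-1]); print(n,optics.camera_params(n))
print(sensors.observe(), bot.pinch_z)
E
```

```text
scene {'fx': 368.17217957765115, 'fy': 368.17217957765115, 'cx': 319.73815791666317, 'cy': 199.41715021537476, 'xyz': array([ 1.25640809, -0.59686726,  0.62139548]), 'attitude': array([-1.96586395, -0.89282994,  0.52939264])}
top {'fx': 371.1733887074105, 'fy': 371.1733887074105, 'cx': 322.7472793298117, 'cy': 198.84279433133608, 'xyz': array([ 0.46599243, -0.01791394,  1.14883463]), 'attitude': array([-2.19473937,  2.14930544, -0.14678228])}
{'time_s': 0.1, 'joint_pos': array([-1.39251308,  0.42666223,  0.07387828,  1.60650397, -0.03408584,
        1.11078741, -0.06709814]), 'dq': array([ 0.00027245, -0.00126909,  0.00044882, -0.00274185, -0.00026768,
       -0.00095995, -0.00218925]), 'effort': array([ 5.72570469e-03, -9.51529026e+01,  3.76974687e+00, -4.64402676e+01,
        1.94853632e-02,  6.64918873e-03, -9.41715058e-06]), 'ee_pos': array([0.21724437, 0.63872437, 0.23070343]), 'eef_rot': array([-5.12635758e-01, -3.09940278e+00,  1.72499947e-03]), 'ft_force': array([ 0.32254538, -0.48483602, -0.39951723]), 'torque': array([ 2.58184908e-03, -2.62298388e-03,  3.59803974e-05]), 'gripper_force': 0.0, 'opening': 1.001870132355751} 0.0187
```

View pics/scene0.png

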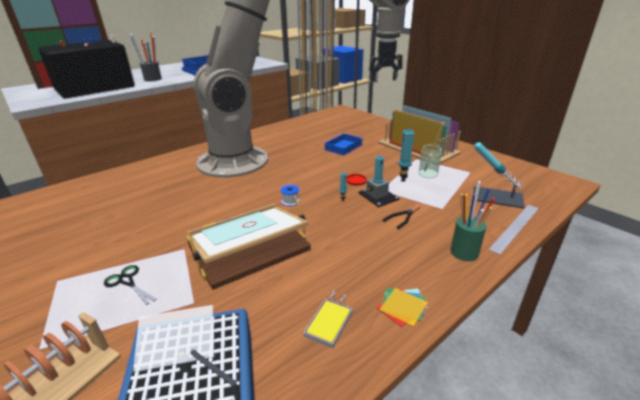

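View pics/top0.png

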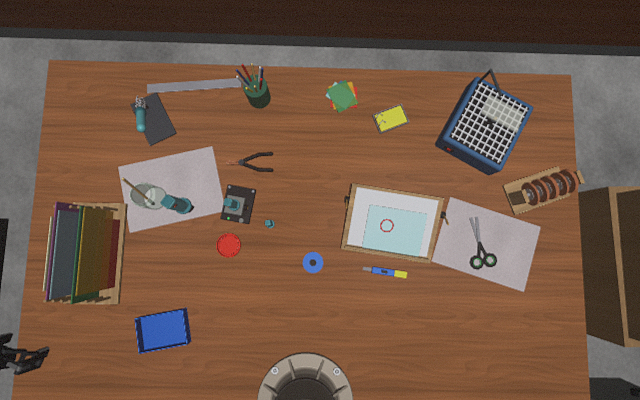

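The top view has up = +x and left = +y. There are four turquoise testers:
- In the black-footed holder: top (236,203), scene (378,175).
- A bigger one on the paper: top (175,203), scene (407,150).
- A small one: top (270,223), scene (343,185).
- A lying or leaning one at top (140,113), scene (490,157).

The one in the holder fits the description, since it has a foot and a grey tower. The ring is at top (387,226), scene (248,225). I'll check the sizes and confirm with a crop.

```bash
cat > h.py <<'E'
from bench import sensors, optics, order, bot
import cv2, numpy as np
from scipy.spatial.transform import Rotation as R
P={n:optics.camera_params(n) for n in("scene","top")}
def ray(n,u,v):
    p=P[n]; d=R.from_rotvec(p["attitude"]).apply([(u-p["cx"])/p["fx"],(v-p["cy"])/p["fy"],1.]); return np.array(p["xyz"]),d
def onz(n,u,v,z):
    o,d=ray(n,u,v); return o+d*(z-o[2])/d[2]
def proj(n,X):
    p=P[n]; c=R.from_rotvec(p["attitude"]).inv().apply(np.array(X)-p["xyz"]); return np.array([p["cx"]+p["fx"]*c[...,0]/c[...,2],p["cy"]+p["fy"]*c[...,1]/c[...,2]]).T
def tri(a,b):
    (o1,d1),(o2,d2)=ray("scene",*a),ray("top",*b); d1/=np.linalg.norm(d1); d2/=np.linalg.norm(d2)
    s,t=np.linalg.lstsq(np.c_[d1,-d2],o2-o1,rcond=None)[0]; x,y=o1+s*d1,o2+t*d2; return (x+y)/2,np.linalg.norm(x-y)
E
python3 - <<'E'
from h import *
s=cv2.imread("pics/scene0.png"); t=cv2.imread("pics/top0.png")
a=cv2.resize(s[145:215,330:430],(800,560),interpolation=cv2.INTER_CUBIC)
b=cv2.resize(t[175:235,210:290],(800,600),interpolation=cv2.INTER_CUBIC)
cv2.imwrite("pics/c1.png",a);cv2.imwrite("pics/c2.png",b)
a=cv2.resize(s[200:290,180:320],(800,514),interpolation=cv2.INTER_CUBIC)
b=cv2.resize(t[175:270,335:455],(758,600),interpolation=cv2.INTER_CUBIC)
cv2.imwrite("pics/c3.png",a);cv2.imwrite("pics/c4.png",b)
E
```

```text
(no output)
```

View pics/c1.png

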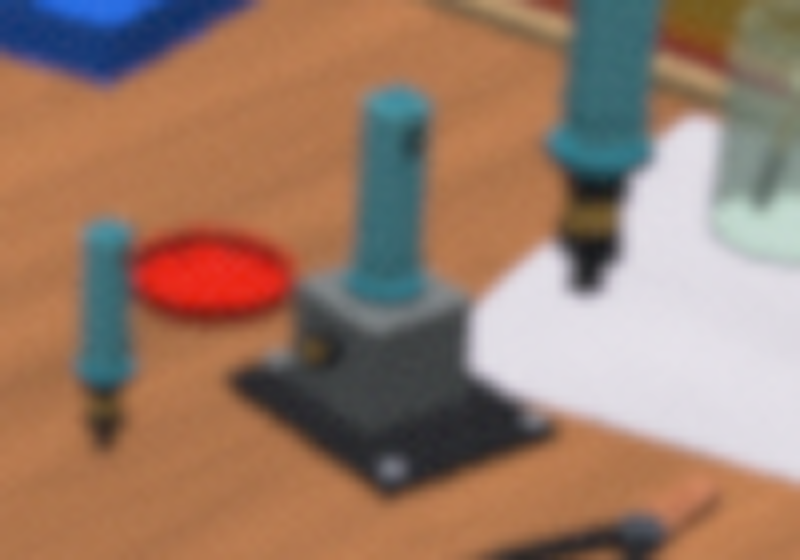

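View pics/c2.png

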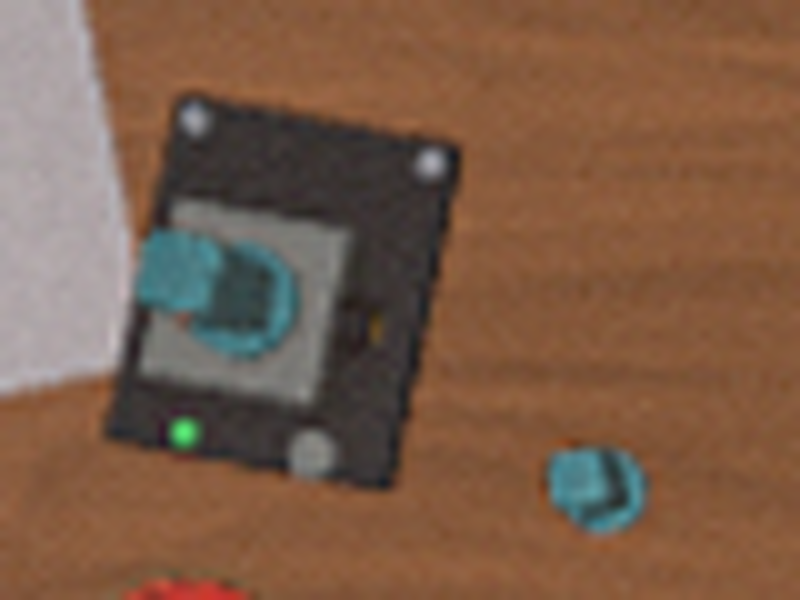

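View pics/c3.png

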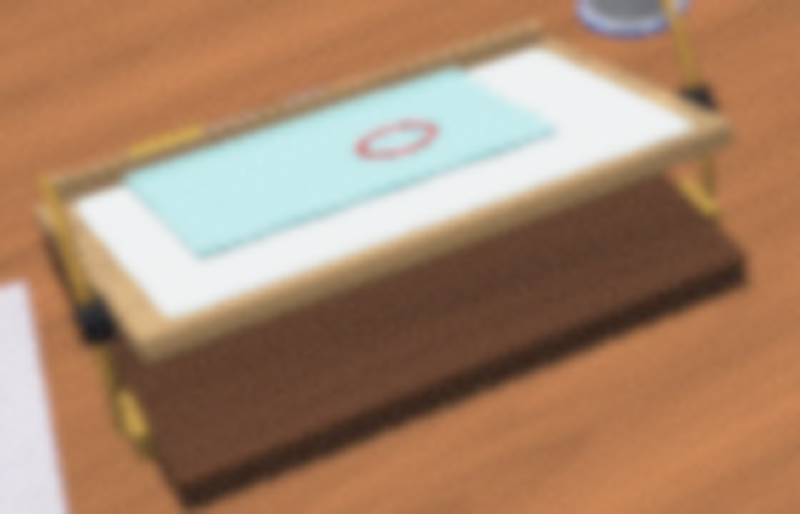

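View pics/c4.png

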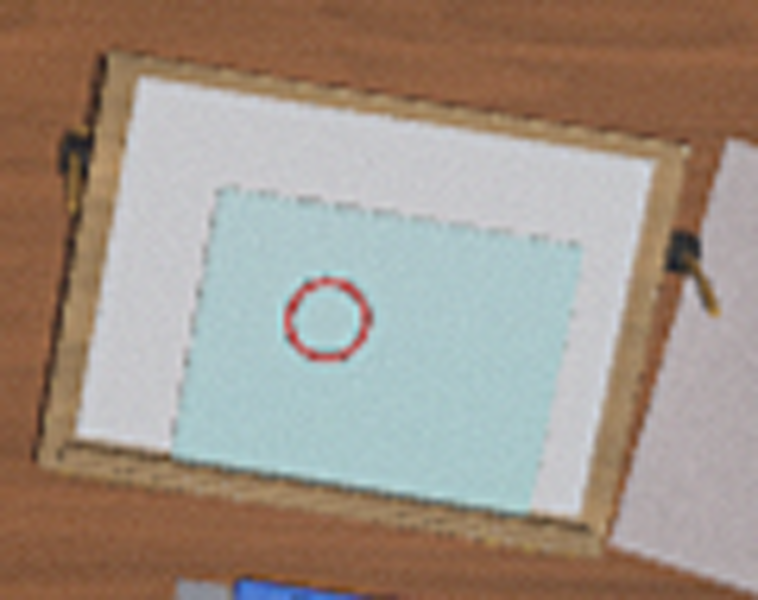

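The crops confirm it: the holder tester at scene (378,175) stands upright in the grey tower on the black foot. The smaller one stands free at scene (343,185), and the bigger one is at (407,150). The ring lies on the aqua pane of the tilted board. Next I'll measure.

```bash
cat > m.py <<'E'
from h import *
def quad(mask,c0):
    "sub-pixel corners: fit a line to the contour along each side of the rough quad c0"
    cs,_=cv2.findContours(mask,cv2.RETR_EXTERNAL,cv2.CHAIN_APPROX_NONE)
    p=max(cs,key=cv2.contourArea)[:,0].astype(float); L=[]
    for i in range(4):
        a,b=c0[i],c0[(i+1)%4]; e=(b-a)/np.linalg.norm(b-a); r=p-a
        s=r@e; d=r@[-e[1],e[0]]; k=(abs(d)<3)&(s>4)&(s<np.linalg.norm(b-a)-4)
        vx,vy,x,y=cv2.fitLine(p[k].astype(np.float32),cv2.DIST_HUBER,0,.01,.01).ravel(); n=np.array([-vy,vx]); L.append((n,n@[x,y]))
        m=n if n@(c0.mean(0)-[x,y])<0 else -n
        L[-1]=(m,m@[x,y]+.5)   # contour runs through pixel centres of the mask's rim
    return np.array([np.linalg.solve([L[i-1][0],L[i][0]],[L[i-1][1],L[i][1]]) for i in range(4)])
s=cv2.imread("pics/scene0.png"); t=cv2.imread("pics/top0.png")
def aqua(im,box):
    h=cv2.cvtColor(im,cv2.COLOR_BGR2HSV).astype(int); x0,y0,x1,y1=box; z=np.zeros(im.shape[:2],np.uint8)
    m=(h[...,1]>28)&(h[...,0]>75)&(h[...,0]<105)&(h[...,2]>120); z[y0:y1,x0:x1]=m[y0:y1,x0:x1]*255
    return cv2.morphologyEx(z,cv2.MORPH_CLOSE,np.ones((9,9)))
def ring(im,box):
    x0,y0,x1,y1=box; b=im[y0:y1,x0:x1].astype(int); m=(b[...,2]-(b[...,0]+b[...,1])/2)>15
    y,x=np.nonzero(m); e=cv2.fitEllipse(np.c_[x+x0,y+y0].astype(np.float32)); return np.array(e[0]),e[1],m.sum()
f=lambda A,k,o:(np.array(A)+.5)/k-.5+o
c3=f([(128,178),(203,255),(553,130),(465,67)],5.714,[180,200])
c4=f([(530,513),(580,245),(218,187),(172,460)],6.316,[335,175])
q3=quad(aqua(s,(195,200,290,250)),c3); q4=quad(aqua(t,(355,200,435,265)),c4)
print("shift",(q3-c3).round(1).tolist(),(q4-c4).round(1).tolist())
X=[];
for a,b in zip(q3,q4):
    x,e=tri(a,b); X.append(x); print(x.round(4),e.round(4))
X=np.array(X); print("sides",[np.linalg.norm(X[i]-X[(i+1)%4]).round(4) for i in range(4)])
r3,r4=ring(s,(238,215,260,234)),ring(t,(376,215,398,237)); print(r3,r4)
M,e=tri(r3[0],r4[0])
def plane(X):
    c=X.mean(0); n=np.linalg.svd(X-c)[2][2]; return c,n*np.sign(n[2])
c,n=plane(X); print("mark",M.round(4),e.round(4),"n",n.round(4),"tilt",np.degrees(np.arccos(n[2])).round(2),"az",np.degrees(np.arctan2(-n[1],-n[0])).round(2),"off-plane",((X-c)@n).round(4),((M-c)@n).round(4))
# whole board frame: outer corners, hand read (low-y,high-y,high+y,low+y)
w3=f([(80,203),(170,317),(692,126),(540,47)],5.714,[180,200]); w4=f([(583,520),(656,160),(140,77),(75,440)],6.316,[335,175])
W=np.array([tri(a,b)[0] for a,b in zip(w3,w4)]); cw,nw=plane(W); print("white panel",W.round(3).tolist(),nw.round(4),"tilt",np.degrees(np.arccos(nw[2])).round(2),"az",np.degrees(np.arctan2(-nw[1],-nw[0])).round(2))
y=np.mean([X[3]-X[0],X[2]-X[1]],0); print("ledge yaw from y edge",np.degrees(np.arctan2(-y[0],y[1])).round(2))
# dock
g=lambda A:f(A,10,[210,175])
F=np.array([onz("top",*p,.009) for p in g([(180,95),(458,145),(393,488),(107,435)])]); print("foot",F[:,:2].round(4).tolist(),[np.linalg.norm(F[i]-F[(i+1)%4]).round(4) for i in range(4)],F.mean(0))
T=np.array([onz("top",*p,.055) for p in g([(172,198),(355,230),(313,406),(135,374)])]); print("tower",T.mean(0),[np.linalg.norm(T[i]-T[(i+1)%4]).round(4) for i in range(4)])
for nm,Q in(("foot",F),("tower",T)):
    a=Q[0]+Q[1]-Q[2]-Q[3]; b=Q[0]+Q[3]-Q[1]-Q[2]; print(nm,"yaw x",np.degrees(np.arctan2(a[1],a[0])).round(1),"yaw y",np.degrees(np.arctan2(-b[0],b[1])).round(1))
B=f([(180,272)],10,[210,175])[0]; print("tail top view",onz("top",*B,.141)); A=f([(397,97)],8,[330,145])[0]; print("tail scene",onz("scene",*A,.141), "tri",tri(A,B))
E
python3 m.py
```

```text
shift [[-1.3, -0.3], [-0.2, 0.4], [0.7, 0.3], [-2.7, 0.5]] [[-0.4, 0.4], [0.4, 0.6], [0.7, 0.5], [-0.0, -0.8]]
[ 0.4285 -0.3251  0.0448] 0.0003
[ 0.5522 -0.3414  0.0772] 0.0025
[ 0.5756 -0.1757  0.0765] 0.0009
[ 0.4529 -0.1584  0.0434] 0.0012
sides [np.float64(0.1289), np.float64(0.1673), np.float64(0.1282), np.float64(0.1685)]
(array([245.25939941, 220.47967529]), (10.660161018371582, 18.625713348388672), np.int64(34)) (array([386.37808228, 225.20417786]), (12.12342357635498, 12.517059326171875), np.int64(56))
mark [ 0.5143 -0.2287  0.0764] 0.0092 n [-0.2513  0.0422  0.967 ] tilt 14.76 az -9.54 off-plane [ 0.0002 -0.0002  0.0002 -0.0002] 0.0133
white panel [[0.428, -0.349, 0.041], [0.593, -0.373, 0.088], [0.626, -0.136, 0.087], [0.46, -0.111, 0.041]] [-0.2649  0.0396  0.9635] tilt 15.54 az -8.5
ledge yaw from y edge -8.18
foot [[0.6366, 0.2547], [0.623, 0.1686], [0.5168, 0.1841], [0.5312, 0.2718]] [np.float64(0.0872), np.float64(0.1073), np.float64(0.0889), np.float64(0.1068)] [0.57688124 0.21979125 0.009     ]
tower [0.56861339 0.2220224  0.055     ] [np.float64(0.0549), np.float64(0.0533), np.float64(0.0531), np.float64(0.053)]
foot yaw x -8.8 yaw y -9.1
tower yaw x -9.9 yaw y -8.9
tail top view [0.56828141 0.22077781 0.141     ]
tail scene [0.57291247 0.21852552 0.141     ] tri (array([0.56907091, 0.22195487, 0.13848262]), np.float64(0.0015336992584987397))
```

```bash
cat > n.py <<'E'
from m import *
print("=====")
b=s[216:232,238:262].astype(int); d=(b[...,2]-b[...,1]); y,x=np.nonzero(d>np.where(1,5,0)); print("scene ring bbox",x.min()+238,x.max()+238,y.min()+216,y.max()+216,len(x))
b=s[219:230,241:259].astype(int); w=np.clip(b[...,2]-b[...,1]+25,0,None); 
y,x=np.nonzero((b[...,2]-b[...,1])>-10); r3=cv2.fitEllipse(np.c_[x+241,y+219].astype(np.float32)); print(r3)
o,dd=ray("top",*r4[0]); Mt=o+dd*((c-o)@n)/(dd@n)
o,dd=ray("scene",*r3[0]); Ms=o+dd*((c-o)@n)/(dd@n); print("mark top",Mt.round(4),"scene",Ms.round(4),"tri",tri(r3[0],r4[0]))
print("big tester tail top z.2",onz("top",175,203,.2),"base ray",onz("scene",402.5,180.5,0))
print("small",onz("scene",342.5,200.5,0),"jar",onz("scene",430,174,0),"reel",onz("top",313,262,.046))
E
python3 n.py | sed '1,/=====/d'
```

```text
scene ring bbox 238 255 216 227 50
((248.85177612304688, 223.9679718017578), (5.099789619445801, 13.278955459594727), 76.54598236083984)
mark top [ 0.5173 -0.2272  0.0634] scene [ 0.5122 -0.2239  0.0619] tri (array([ 0.51724189, -0.22656622,  0.06580004]), np.float64(0.00036623038586402405))
big tester tail top z.2 [0.55616321 0.33980321 0.2       ] base ray [0.56328888 0.36590079 0.        ]
small [0.51933345 0.11477929 0.        ] jar [0.59893019 0.47890381 0.        ] reel [ 0.40587342 -0.01455785  0.046     ]
```

```bash
cat >> h.py <<'E'
def frame(z,yang):
    "tool orientation with z along z, y nearest to world heading yang (deg)"
    z=np.array(z,float)/np.linalg.norm(z); a=np.radians(yang); y=np.array([np.cos(a),np.sin(a),0]); y-=z*(y@z); y/=np.linalg.norm(y)
    return R.from_matrix(np.c_[np.cross(y,z),y,z])
def go(pos,rot,show=True):
    s=sensors.observe(); r=R.from_rotvec(s["eef_rot"])
    print("dp",(r.inv().apply(np.array(pos)-s["ee_pos"])*1000).round(1),"rot",(r.inv()*rot).as_rotvec().round(4),"t",round(s["time_s"],2))
E
python3 - <<'E'
from h import *
q=frame([0,0,-1],81)
go([.217,.639,.30],R.from_rotvec(sensors.observe()["eef_rot"]))
go([.569,.2215,.29],q); go([.569,.2215,.20],q)
E
```

```text
dp [  0.3   0.1 -69.3] rot [0. 0. 0.] t 0.1
dp [-467.4 -281.8  -58.9] rot [-0.0011  0.     -0.1707] t 0.1
dp [-467.4 -281.7   31.1] rot [-0.0011  0.     -0.1707] t 0.1
```

>>> jog_arm:
  dp:
    - [0,0,-40]
    - [0,0,-69]
    - [-467.4,-281.8,-59]
    - [-467.4,-281.8,-59]
    - [-467.4,-281.8,-59]
    - [-467.4,-281.8,-59]
    - [-467.4,-281.8,-59]
    - [-467.4,-281.8,-59]
    - [-467.4,-281.8,-59]
    - [-467.4,-281.8,-59]
    - [-467.4,-281.8,-59]
    - [-467.4,-281.8,-59]
  delta_rot:
    - [0,0,0]
    - [0,0,0]
    - [-0.001,0,-0.171]
    - [-0.001,0,-0.171]
    - [-0.001,0,-0.171]
    - [-0.001,0,-0.171]
    - [-0.001,0,-0.171]
    - [-0.001,0,-0.171]
    - [-0.001,0,-0.171]
    - [-0.001,0,-0.171]
    - [-0.001,0,-0.171]
    - [-0.001,0,-0.171]
  grip: [0,0,0,0,0,0,0,0,0,0,0,0]

```text
time_s: 1.1
ee_pos: [0.4867, 0.3186, 0.2926]
eef_rot: [-0.246, -3.132, -0.001]
ft_force: [0.7, 0.6, 1.3]
opening: 0.996
gripper_force: 0.0
```

Run:
```python
from h import *
go([.569,.2215,.20],frame([0,0,-1],81))
```

```text
dp [-96.5 -83.1  92.5] rot [ 0.0009 -0.0001  0.0003] t 1.1
```

>>> jog_arm:
  dp:
    - [-75,-65,5]
    - [-75,-65,5]
    - [-75,-65,5]
    - [-75,-65,5]
    - [-75,-65,5]
    - [-75,-65,5]
    - [-75,-65,5]
  delta_rot:
    - [0,0,0]
    - [0,0,0]
    - [0,0,0]
    - [0,0,0]
    - [0,0,0]
    - [0,0,0]
    - [0,0,0]
  grip: [0,0,0,0,0,0,0]

```text
time_s: 1.68
ee_pos: [0.549, 0.2457, 0.2875]
eef_rot: [-0.243, -3.132, -0.002]
ft_force: [0.8, 0.4, -1.0]
opening: 1.0
gripper_force: 0.0
```

Run:
```python
from h import *
q=frame([0,0,-1],81); print(sensors.observe()["ee_pos"],np.abs(sensors.observe()["dq"]).max())
go([.569,.2215,.165],q);go([.569,.2215,.082],q)
t=optics.read_camera("top"); s=optics.read_camera("scene")
cv2.imwrite("pics/t1.png",t[:,:,::-1]);cv2.imwrite("pics/s1.png",s[:,:,::-1])
a=cv2.resize(s[100:220,320:440,::-1],(400,400),interpolation=cv2.INTER_CUBIC);b=cv2.resize(t[150:250,190:290,::-1],(400,400),interpolation=cv2.INTER_CUBIC)
cv2.imwrite("pics/st1.png",np.hstack([a,b]))
```

```text
[0.54901061 0.24574717 0.28748993] 0.0029566589691967585
dp [-23.5 -21.  122.5] rot [ 0.0011 -0.0004  0.002 ] t 1.68
dp [-23.6 -21.1 205.5] rot [ 0.0011 -0.0004  0.002 ] t 1.68
```

View pics/st1.png

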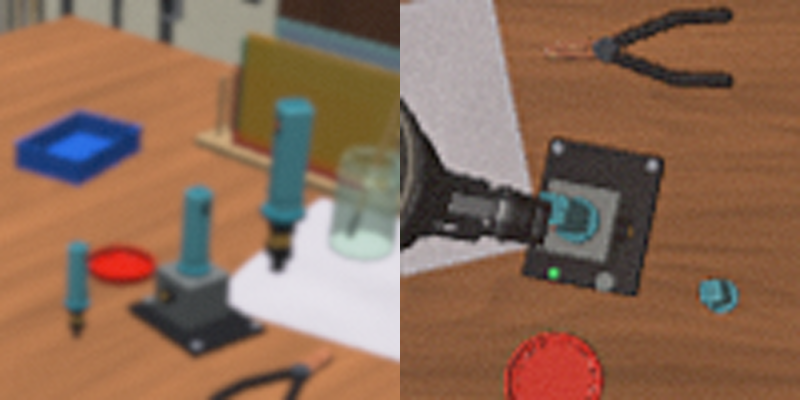

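Left: the holder tester at about (197,230). Right: the gripper is above it, with the small tester clear at (718,293). I'm going down to straddle the barrel.

>>> jog_arm:
  dp:
    - [-23.5,-21,30]
    - [-23.5,-21,70]
    - [-23.5,-21,100]
    - [-23.5,-21,100]
    - [-23.5,-21,100]
  delta_rot:
    - [0.001,0,0.002]
    - [0.001,0,0.002]
    - [0.001,0,0.002]
    - [0.001,0,0.002]
    - [0.001,0,0.002]
  grip: [0,0,0,0,0]

```text
time_s: 2.2
ee_pos: [0.5689, 0.2207, 0.1872]
eef_rot: [-0.248, -3.13, 0.002]
ft_force: [0.4, -0.2, 1.0]
opening: 0.995
gripper_force: 0.0
```

Run:
```python
from h import *
q=frame([0,0,-1],81); print(sensors.observe()["ee_pos"])
go([.569,.2215,.082],q)
```

```text
[0.56893951 0.22067194 0.18719592]
dp [-1.000e-01  1.000e+00  1.052e+02] rot [-0.0016 -0.0019 -0.0008] t 2.2
```

>>> jog_arm:
  dp:
    - [0,0.8,35]
    - [0,0.8,70]
    - [0,0.8,90]
    - [0,0.8,105]
    - [0,0.8,105]
    - [0,0.8,105]
  delta_rot:
    - [-0.001,-0.001,0]
    - [-0.001,-0.001,0]
    - [-0.001,-0.001,0]
    - [-0.001,-0.001,0]
    - [-0.001,-0.001,0]
    - [-0.001,-0.001,0]
  grip: [0,0,0,0,0,0]

```text
time_s: 2.7
ee_pos: [0.5707, 0.222, 0.0844]
eef_rot: [0.248, 3.129, 0.003]
ft_force: [-0.0, 0.1, 0.5]
opening: 1.004
gripper_force: 0.0
```

Run:
```python
from h import *
s=sensors.observe(); print(s["ee_pos"],R.from_rotvec(s["eef_rot"]).as_matrix().round(4).tolist())
```

```text
[0.57068465 0.22199429 0.08442559] [[-0.9875, 0.1575, 0.0025], [0.1575, 0.9875, 0.0017], [-0.0023, 0.0021, -1.0]]
```

>>> jog_arm:
  dp:
    - [0,0,0]
    - [0,0,0]
    - [0,0,0]
    - [0,0,0]
    - [0,0,0]
    - [0,0,0]
    - [0,0,0]
    - [0,0,0]
    - [0,0,0]
    - [0,0,0]
    - [0,0,0]
    - [0,0,0]
  delta_rot:
    - [0,0,0]
    - [0,0,0]
    - [0,0,0]
    - [0,0,0]
    - [0,0,0]
    - [0,0,0]
    - [0,0,0]
    - [0,0,0]
    - [0,0,0]
    - [0,0,0]
    - [0,0,0]
    - [0,0,0]
  grip: [255,255,255,255,255,255,255,255,255,255,255,255]

```text
time_s: 3.7
ee_pos: [0.57, 0.2211, 0.0831]
eef_rot: [0.249, 3.13, 0.002]
ft_force: [-2.0, -0.2, 7.4]
opening: 0.252
gripper_force: 58.2
```

>>> jog_arm:
  dp:
    - [0,0,-2]
    - [0,0,-4]
    - [0,0,-6]
    - [0,0,-8]
    - [0,0,-11]
    - [0,0,-14]
    - [0,0,-18]
    - [0,0,-23]
    - [0,0,-28]
    - [0,0,-28]
    - [0,0,-28]
  delta_rot:
    - [0,0,0]
    - [0,0,0]
    - [0,0,0]
    - [0,0,0]
    - [0,0,0]
    - [0,0,0]
    - [0,0,0]
    - [0,0,0]
    - [0,0,0]
    - [0,0,0]
    - [0,0,0]
  grip: [255,255,255,255,255,255,255,255,255,255,255]

```text
time_s: 4.62
ee_pos: [0.5701, 0.221, 0.1112]
eef_rot: [0.249, 3.13, 0.002]
ft_force: [0.8, 0.6, -0.3]
opening: 0.249
gripper_force: 59.8
```

>>> jog_arm:
  dp:
    - [0,0,-8]
    - [0,0,-18]
    - [0,0,-30]
    - [0,0,-50]
    - [0,0,-80]
    - [0,0,-115]
    - [0,0,-150]
    - [0,0,-180]
    - [0,0,-180]
    - [0,0,-180]
    - [0,0,-180]
  delta_rot:
    - [0,0,0]
    - [0,0,0]
    - [0,0,0]
    - [0,0,0]
    - [0,0,0]
    - [0,0,0]
    - [0,0,0]
    - [0,0,0]
    - [0,0,0]
    - [0,0,0]
    - [0,0,0]
  grip: [255,255,255,255,255,255,255,255,255,255,255]

```text
time_s: 5.53
ee_pos: [0.5693, 0.2206, 0.2908]
eef_rot: [0.249, 3.131, 0.001]
ft_force: [-0.4, 0.1, -1.9]
opening: 0.247
gripper_force: 60.0
```

Run:
```python
from h import *
s=sensors.observe(); print(s["ee_pos"],s["ft_force"])
sc=optics.read_camera("scene"); cv2.imwrite("pics/s2.png",sc[:,:,::-1]); tp=optics.read_camera("top"); cv2.imwrite("pics/t2.png",tp[:,:,::-1])
r=R.from_rotvec(s["eef_rot"]); c=s["ee_pos"]
for k in(-.0587,.0271,.0733): print(k,proj("scene",c+r.apply([0,0,k])).round(1))
x,y=map(int,proj("scene",c+r.apply([0,0,.02])))
cv2.imwrite("pics/s2c.png",cv2.resize(sc[y-40:y+40,x-40:x+40,::-1],(600,600),interpolation=cv2.INTER_CUBIC)); print(x-40,y-40)
# target: axis along glass normal
n=np.array(R.from_euler("z",-8.7,degrees=True).apply([-np.sin(np.radians(15.1)),0,np.cos(np.radians(15.1))])); q=frame(-n,81)
M=np.array([.5165,-.2268,.0640])
tcp=M+n*(.0731+.040); print("n",n,"tcp at 40mm off",tcp); go(tcp,q); go([tcp[0],tcp[1],.263],q)
```

```text
[0.56925593 0.22064078 0.29078972] [-0.41125275  0.08470037 -1.91555221]
-0.0587 [383.4  88.5]
0.0271 [381.4 118. ]
0.0733 [380.4 132.9]
341 75
n [-0.25750711  0.03940413  0.96547263] tcp at 40mm off [ 0.48737595 -0.22234339  0.17319495]
dp [  10.5 -450.3  116.6] rot [-0.0018 -0.2638 -0.002 ] t 5.63
dp [  10.5 -450.3   26.8] rot [-0.0018 -0.2638 -0.002 ] t 5.63
```

View pics/s2c.png

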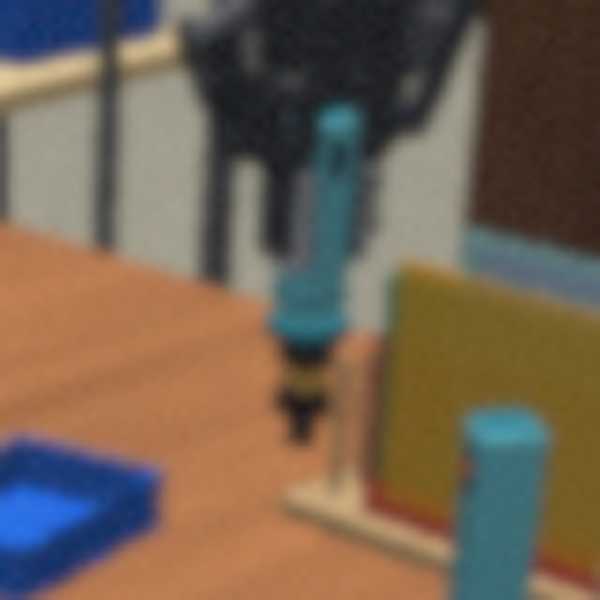

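The tester is out of the holder: tail at crop (340,110), nose at (298,440). It leans about 3° more than the tool axis, so it has turned between the pads. I'll hold it near the scene camera, looking along the finger axis, to measure the lean.

Run:
```python
from h import *
go([.70,-.2,.35],frame([0,0,-1],143))
```

```text
dp [-195.9 -394.6  -60.3] rot [ 0.0000e+00 -3.0000e-04 -1.0839e+00] t 5.63
```

>>> jog_arm:
  dp:
    - [-15,-30,-30]
    - [-33,-66,-60]
    - [-50,-100,-60]
    - [-67,-134,-60]
    - [-84,-168,-60]
    - [-100,-201,-60]
    - [-116,-234,-60]
    - [-132,-266,-60]
    - [-148,-298,-60]
    - [-164,-330,-60]
    - [-180,-362,-60]
    - [-196,-394,-60]
  delta_rot:
    - [0,0,-0.09]
    - [0,0,-0.18]
    - [0,0,-0.27]
    - [0,0,-0.36]
    - [0,0,-0.45]
    - [0,0,-0.54]
    - [0,0,-0.63]
    - [0,0,-0.72]
    - [0,0,-0.81]
    - [0,0,-0.9]
    - [0,0,-0.99]
    - [0,0,-1.08]
  grip: [255,255,255,255,255,255,255,255,255,255,255,255]

```text
time_s: 6.63
ee_pos: [0.6967, -0.1911, 0.3478]
eef_rot: [1.352, -2.831, 0.0]
ft_force: [1.3, -1.0, -2.8]
opening: 0.245
gripper_force: 59.8
```

>>> jog_arm:
  dp:
    - [0,0,0]
    - [0,0,0]
    - [0,0,0]
  delta_rot:
    - [0,0,0]
    - [0,0,0]
    - [0,0,0]
  grip: [255,255,255]

```text
time_s: 6.88
ee_pos: [0.6968, -0.1865, 0.3486]
eef_rot: [1.349, -2.835, -0.003]
ft_force: [0.1, 0.6, -1.6]
opening: 0.252
gripper_force: 59.9
```

Run:
```python
from h import *
s=sensors.observe(); print(s["ee_pos"],s["ft_force"])
sc=optics.read_camera("scene"); cv2.imwrite("pics/s3.png",sc[:,:,::-1])
r=R.from_rotvec(s["eef_rot"]); c=s["ee_pos"]; print(r.as_matrix().round(3).tolist())
for k in(-.0587,.0271,.0733): print(k,proj("scene",c+r.apply([0,0,k])).round(1))
x,y=map(int,proj("scene",c+r.apply([0,0,.01])))
cv2.imwrite("pics/s3c.png",cv2.resize(sc[y-60:y+60,x-60:x+60,::-1],(600,600),interpolation=cv2.INTER_CUBIC)); print(x-60,y-60)
```

```text
[ 0.69675212 -0.18645803  0.34863818] [ 0.14308165  0.64700621 -1.61586277]
[[-0.631, -0.776, -0.002], [-0.776, 0.631, 0.001], [0.001, 0.002, -1.0]]
-0.0587 [294.9 109. ]
0.0271 [297.1 150.5]
0.0733 [298.2 170.8]
236 82
```

View pics/s3c.png

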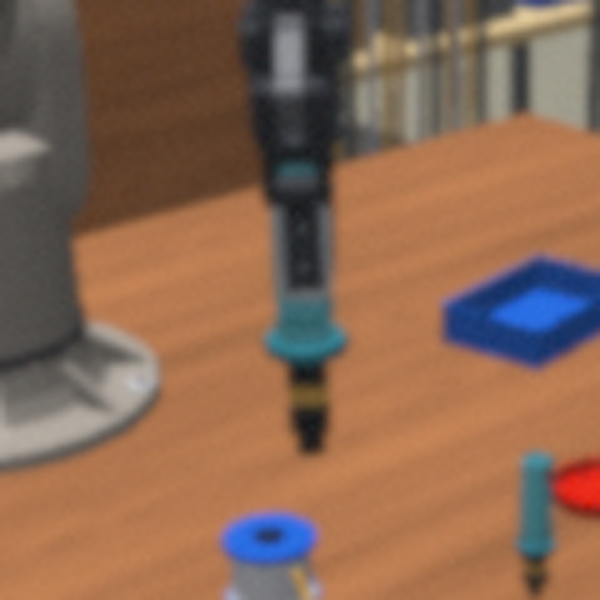

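In this view along the finger axis the collar (306,340) and nose (312,447) lie within 1 px of the projected tool axis (305,342) and (311,444). The tester is square in the grip, and the earlier lean was only the near finger hiding part of the barrel. Now to the ring.

```bash
cat >> h.py <<'E'
n=R.from_euler("z",-8.7,degrees=True).apply([-np.sin(np.radians(15.1)),0,np.cos(np.radians(15.1))])
M=np.array([.5165,-.2268,.0640]); Q=frame(-n,141)
def at(h): return M+n*(.0731+h)
E
python3 - <<'E'
from h import *
go(at(.10),Q); go(at(.03),Q)
E
```

```text
dp [168.4 152.9 118.2] rot [ 0.2282 -0.1354  0.0152] t 6.93
dp [159.2 137.1 185.8] rot [ 0.2282 -0.1354  0.0152] t 6.93
```

>>> jog_arm:
  dp:
    - [17,15,12]
    - [34,31,24]
    - [51,46,36]
    - [67,61,47]
    - [84,76,59]
    - [101,92,71]
    - [118,107,83]
    - [135,122,95]
    - [152,138,106]
    - [168,153,118]
    - [168,153,118]
    - [168,153,118]
  delta_rot:
    - [0.023,-0.014,0.0015]
    - [0.046,-0.027,0.003]
    - [0.068,-0.041,0.0045]
    - [0.091,-0.054,0.006]
    - [0.114,-0.068,0.0075]
    - [0.137,-0.081,0.009]
    - [0.16,-0.095,0.01]
    - [0.183,-0.108,0.012]
    - [0.205,-0.122,0.0135]
    - [0.228,-0.135,0.015]
    - [0.228,-0.135,0.015]
    - [0.228,-0.135,0.015]
  grip: [255,255,255,255,255,255,255,255,255,255,255,255]

```text
time_s: 7.93
ee_pos: [0.4921, -0.2183, 0.2406]
eef_rot: [-1.245, 2.658, -0.189]
ft_force: [-0.6, -0.4, -1.5]
opening: 0.251
gripper_force: 59.9
```

Run:
```python
from h import *
go(at(.10),Q); go(at(.02),Q)
```

```text
dp [15.1 15.9  4.5] rot [ 0.0244 -0.0092  0.0008] t 7.93
dp [14.4 13.9 84.5] rot [ 0.0244 -0.0092  0.0008] t 7.93
```

>>> jog_arm:
  dp:
    - [0,0,0]
    - [0,0,0]
  delta_rot:
    - [0,0,0]
    - [0,0,0]
  grip: [255,255]

```text
time_s: 8.1
ee_pos: [0.492, -0.22, 0.2408]
eef_rot: [-1.241, 2.661, -0.189]
ft_force: [0.7, -0.7, -0.7]
opening: 0.249
gripper_force: 59.8
```

Run:
```python
from h import *
go(at(.10),Q); go(at(.02),Q); print(np.abs(sensors.observe()["dq"]).max())
```

```text
dp [13.8 16.9  4.7] rot [ 0.0248 -0.0099 -0.0026] t 8.1
dp [13.  14.9 84.7] rot [ 0.0248 -0.0099 -0.0026] t 8.1
0.07631502935786373
```

>>> jog_arm:
  dp:
    - [7,8,2]
    - [13.5,16,20]
    - [13.4,15.9,45]
    - [13.2,15.4,65]
    - [13.2,15.4,65]
    - [13.2,15.4,65]
  delta_rot:
    - [0.012,-0.005,0]
    - [0.025,-0.01,0]
    - [0.025,-0.01,0]
    - [0.025,-0.01,0]
    - [0.025,-0.01,0]
    - [0.025,-0.01,0]
  grip: [255,255,255,255,255,255]

```text
time_s: 8.6
ee_pos: [0.4888, -0.2205, 0.1727]
eef_rot: [-1.237, 2.639, -0.212]
ft_force: [-0.1, -0.4, -1.1]
opening: 0.246
gripper_force: 59.8
```

```bash
cat > look.py <<'E'
from h import *
import sys
k=sys.argv[1]
s=sensors.observe(); r=R.from_rotvec(s["eef_rot"]); tip=s["ee_pos"]+r.apply([0,0,.0731]); print("height above glass",((tip-M)@n).round(4),"off in plane",(tip-M-n*((tip-M)@n)).round(4),"axis err deg",np.degrees(np.arccos(-r.apply([0,0,1])@n)).round(2))
go(at(.01),Q); print("F",s["ft_force"].round(2),"along n",(s["ft_force"]@n).round(2))
sc=optics.read_camera("scene")[:,:,::-1]; t=optics.read_camera("top")[:,:,::-1]; cv2.imwrite(f"pics/s{k}.png",sc); cv2.imwrite(f"pics/t{k}.png",t)
print(proj("scene",tip),proj("scene",M))
a=cv2.resize(sc[165:245,200:300],(800,640),interpolation=cv2.INTER_CUBIC)[40:]; cv2.imwrite(f"pics/c{k}.png",a)
E
python3 look.py 5
```

```text
height above glass 0.0392 off in plane [0.0012 0.002  0.0002] axis err deg 0.12
dp [ 2.3 -0.3 29.2] rot [0.0018 0.0012 0.0014] t 8.6
F [-0.08 -0.42 -1.07] along n -1.03
[246.30545259 210.53375448] [248.63950996 224.4395255 ]
```

View pics/c5.png

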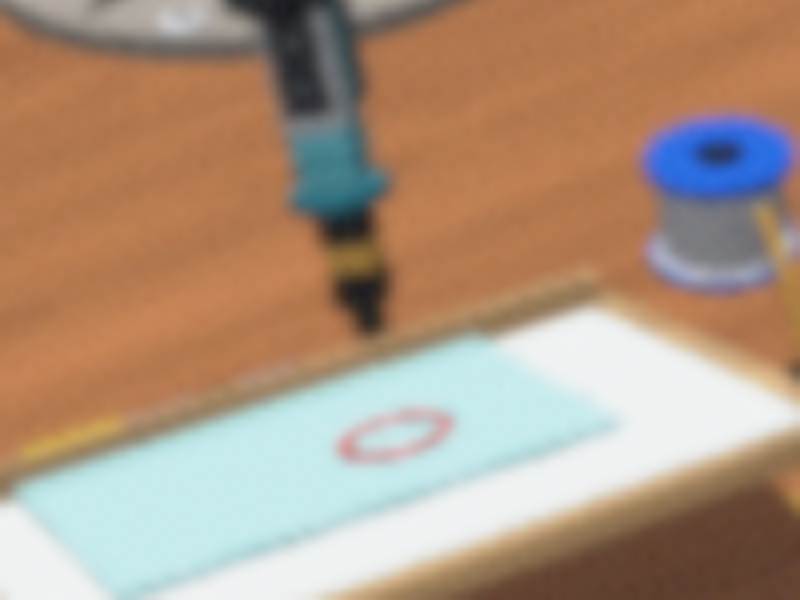

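The nose is at crop (373,330), about (246,211) px, which matches the projection within 0.5 px. The ring is at crop (396,435). I'm going closer and averaging a force baseline.

>>> jog_arm:
  dp:
    - [1,-0.3,8]
    - [2.2,-0.3,16]
    - [2.2,-0.3,24]
    - [2.2,-0.3,28]
    - [2.2,-0.3,28]
    - [2.2,-0.3,28]
  delta_rot:
    - [0.002,0.001,0.001]
    - [0.002,0.001,0.001]
    - [0.002,0.001,0.001]
    - [0.002,0.001,0.001]
    - [0.002,0.001,0.001]
    - [0.002,0.001,0.001]
  grip: [255,255,255,255,255,255]

```text
time_s: 9.2
ee_pos: [0.4939, -0.225, 0.1453]
eef_rot: [-1.231, 2.641, -0.217]
ft_force: [0.0, 0.2, -0.7]
opening: 0.247
gripper_force: 59.7
```

```bash
cat > feel.py <<'E'
from h import *
F=[];H=[]
for i in range(12):
    optics.read_camera("top"); s=sensors.observe(); r=R.from_rotvec(s["eef_rot"]); F.append(s["ft_force"]); tip=s["ee_pos"]+r.apply([0,0,.0731]); H.append(tip-M)
F=np.array(F); H=np.mean(H,0); print("h",((H@n)*1e3).round(2),"off",((H-n*(H@n))*1e3).round(2),"axis",np.degrees(np.arccos(-r.apply([0,0,1])@n)).round(2),"F.n",(F@n).mean().round(3),"+-",((F@n).std()/12**.5).round(3),"F",F.mean(0).round(2)); go(at(-.004),Q)
E
python3 feel.py
```

```text
h 11.72 off [-0.46 -1.95 -0.04] axis 0.15 F.n -1.37 +- 0.132 F [ 0.1  -0.01 -1.39]
dp [-1.8  0.6 15.6] rot [-0.0026 -0.0005 -0.0024] t 9.8
```

>>> jog_arm:
  dp:
    - [-1.5,0.6,2]
    - [-1.5,0.6,4]
    - [-1.5,0.6,6]
    - [-1.5,0.6,8]
    - [-1.5,0.6,9]
    - [-1.5,0.6,9]
  delta_rot:
    - [-0.002,0,-0.002]
    - [-0.002,0,-0.002]
    - [-0.002,0,-0.002]
    - [-0.002,0,-0.002]
    - [-0.002,0,-0.002]
    - [-0.002,0,-0.002]
  grip: [255,255,255,255,255,255]

```text
time_s: 10.3
ee_pos: [0.4969, -0.2239, 0.1367]
eef_rot: [-1.234, 2.641, -0.215]
ft_force: [-0.6, -1.0, -1.2]
opening: 0.247
gripper_force: 59.9
```

```bash
python3 feel.py
```

```text
h 2.6 off [-0.17 -0.24 -0.03] axis 0.04 F.n -0.146 +- 0.183 F [-0.58  0.42 -0.32]
dp [-0.3  0.   6.6] rot [-0.0006 -0.0005 -0.0003] t 10.9
```

>>> jog_arm:
  dp:
    - [0,0,1]
    - [0,0,2]
    - [0,0,2.5]
    - [0,0,2.5]
  delta_rot:
    - [0,0,0]
    - [0,0,0]
    - [0,0,0]
    - [0,0,0]
  grip: [255,255,255,255]

```text
time_s: 11.23
ee_pos: [0.4976, -0.2241, 0.1345]
eef_rot: [-1.234, 2.641, -0.216]
ft_force: [-0.1, 0.5, 1.0]
opening: 0.248
gripper_force: 60.0
```

```bash
python3 feel.py;python3 feel.py
```

```text
h 0.1 off [-0.09 -0.26 -0.01] axis 0.04 F.n 0.262 +- 0.128 F [-0.21 -0.16  0.22]
dp [-0.2  0.1  4.1] rot [-0.0006 -0.0004 -0.0003] t 11.83
h 0.09 off [-0.11 -0.26 -0.02] axis 0.04 F.n 0.164 +- 0.128 F [-0.12 -0.27  0.15]
dp [-0.3  0.   4.1] rot [-0.0006 -0.0005 -0.0003] t 12.43
```

>>> jog_arm:
  dp:
    - [0,0,0.7]
    - [0,0,1.5]
    - [0,0,1.5]
    - [0,0,1.5]
  delta_rot:
    - [0,0,0]
    - [0,0,0]
    - [0,0,0]
    - [0,0,0]
  grip: [255,255,255,255]

```text
time_s: 12.77
ee_pos: [0.4979, -0.2242, 0.1331]
eef_rot: [-1.234, 2.641, -0.216]
ft_force: [-0.2, -1.2, 0.7]
opening: 0.252
gripper_force: 60.2
```

```bash
for i in 1 2 3 4; do python3 feel.py|grep h; done
python3 - <<'E'
from h import *
sc=optics.read_camera("scene")[:,:,::-1]; t=optics.read_camera("top")[:,:,::-1]
cv2.imwrite("pics/fin.png",np.hstack([cv2.resize(sc[180:240,215:275],(400,400),interpolation=cv2.INTER_CUBIC),cv2.resize(t[175:275,335:435],(400,400),interpolation=cv2.INTER_CUBIC)]))
E
```

```text
h -1.42 off [-0.13 -0.24 -0.02] axis 0.04 F.n 0.819 +- 0.148 F [-0.23 -0.42  0.8 ]
h -1.42 off [-0.13 -0.25 -0.02] axis 0.04 F.n 0.709 +- 0.118 F [ 0.05 -0.66  0.77]
h -1.42 off [-0.14 -0.25 -0.03] axis 0.04 F.n 0.943 +- 0.14 F [-0.15 -0.51  0.96]
h -1.42 off [-0.14 -0.25 -0.03] axis 0.04 F.n 0.773 +- 0.091 F [-0.06 -0.32  0.8 ]
```

View pics/fin.png

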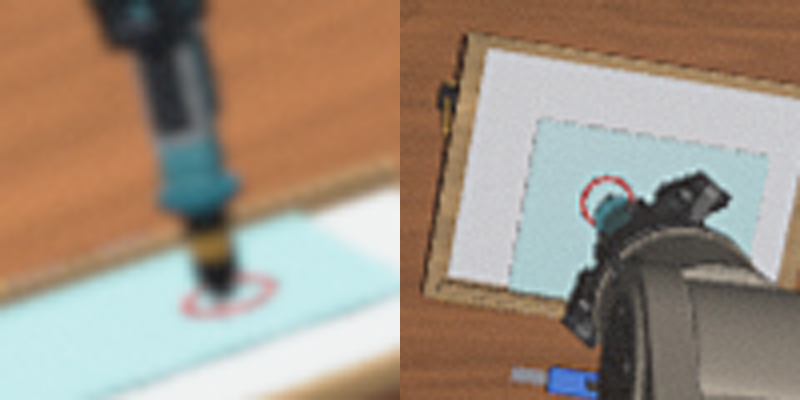

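The nose is pressed inside the ring: scene crop nose at (220,300), ring centre at (230,295). The pane corner has not moved. The push is about 2.1 N, which is half-way in. Handing in.

```bash
python3 -c "
from bench import order; print(order.job_done())"
```

```text
the job is handed in; nothing more can be done
None
```

The tester was pulled from its holder and is held square to the glass with its nose inside the red ring, pressed at about 2.1 N (half-way in by the spring figures), and the job is handed in.

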